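# Turn a finished lid panel on the drying rack with a spatula

## Task

The small lid panel lying on the low ledges of the drying rack is freshly finished, so the gripper must not touch it: take the spatula, slip its blade into the channel under the panel until it gently meets the hidden stop bar, and turn the panel over with it onto the raised bed of the rack next to it, so that it lies flat there with its stepped face down. Then lay the spatula back on the bench, blade flat on the bench top, and leave the other things on the bench where they are.

Things in the scene. Friction and masses are not known exactly. Their poses are not given: they have to be found in the camera images.
- rack: Fixed wooden two-level drying rack. Origin on the bench under the middle of the low seat; z up, x away from the robot, y towards the raised bed. Base board 10 mm thick, x -120 to +60, y -75 to +215 mm; its bare front strip (x -120 to -80, and to -53 before the seat) is an apron.
- rack_seat (a point): Middle of the low seat, 22 mm above the bench: two ledges, tops at this height, x -52 to +52 mm, at y -62 to -40 and +40 to +62 mm of the rack; between them under the panel runs a channel 80 mm wide and 12 mm high above the base board, open at the front (-x). A fixed stop bar almost as high, unseen under the panel, crosses it, its front face 16 to 42 mm beyond the middle, different each time.
- rack_step (a point): Middle of the top edge of the step (rack y +62 mm, 30 mm above the bench) where the raised bed starts, 8 mm above the ledges: an upright stop that the panel's edge can turn against.
- rack_bed (a point): Centre of the raised bed's flat top, 30 mm above the bench; the bed spans rack x -80 to +60, y +62 to +208 mm. At its far side a 7 mm thick fence rises 12 mm above it.
- panel: Dark wooden lid panel, about 75 g: plate 100 (its x) by 110 (its y) by 8 mm with a 74 x 84 mm field raised 3 mm on one face (the stepped face, its +z, up at the start); the other face is plain. Origin at the centre of the plain face. It lies across the two ledges, within a few mm of the seat's middle, 12 mm above the base board.
- spatula: Cranked lifting spatula, about 200 g, standing on its flat blade on the bench, handle towards the robot. Origin at the centre of the blade's underside; z up out of the blade, x from handle to blade tip. Steel blade 100 (x) by 60 (y) by 3 mm; a neck of 8 mm bar rises from its rear to the wooden handle. Centre of mass about 40 mm behind the blade centre.
- spatula_grip (a point): Good grip point on the handle's axis, 145 mm behind the blade centre, 55 mm above the blade's underside. The handle is parallel to the blade, x -110 to -230 mm: a regular octagon 22 mm across flats, flats facing up, sideways and every 45 degrees between, so it can be gripped from straight above or leaning 45 degrees to either side.
- spatula_blade (a point): Centre of the top face of the spatula's blade, 3 mm above its underside.
- box: Open wooden box 160 x 120 x 50 mm, no lid, bystander: leave it alone.
- hammer: Small brass-headed hammer, 220 mm long, bystander: leave it alone.
- tin: Wax tin, 70 mm across, 50 mm high, bystander: leave it alone.
- offcut: Wooden offcut block 70 x 45 x 22 mm, bystander: leave it alone.
- hinge: Small brass hinge 30 x 40 mm, bystander: leave it alone.
- mallet: Wooden mallet, dark head 100 mm long, bystander: leave it alone.
Things that resemble listed ones, but are neither listed nor needed, are in the scene too. There is more than one size of the panel; the one meant has the size given above.

How it is judged:
By the outcome, as a careful person would: the job done as asked, in the order asked, and still so for the second after the job is handed in, with the robot touching nothing.
It also fails if it takes over 61 s, if anything falls off the work surface, if the arm or the gripper's body presses on something with over 40 N, if the wrist force passes 120 N, or if a joint passes its speed limit or range.

## Robot

A 7-joint arm with a two-finger parallel gripper is mounted at the origin on the work surface. World frame = base frame: x ahead of the robot, y to its left, z up, the work surface at z = 0. Lengths are in mm, angles in rad, forces in N, time in s.
With the tool pointing down it reaches from about 375 to 925 mm from the base axis. Payload 3.1 kg.
Tool frame: the origin (TCP) lies at the very end of the fingers, on their centre line; the grasp point (between the pads) lies 19 mm behind it; z points along the fingers, y is the line along which they close (so a half turn about z gives the same grasp; the last joint's range is limited). The gripper opens to 85 mm and grips with 20 to 120 N. Pads are 22 mm wide; open, the fingers measure 114 mm over their backs; the gripper's body (76 mm by 85 mm) begins 54 mm behind the grasp point. The pads swing forward as they close: fully open they stand 13 mm farther back than shut.
Start: joints at [-1.227, 0.383, 0.044, 1.598, -0.018, 1.161, -0.05], TCP at [277.898, 587.602, 231.269] pointing down, gripper open.
Joint ranges: [-2.61, 2.61], [-0.41, 2.15], [-1.48, 1.57], [0, 2.5], [-1.57, 4.71], [0.05, 1.97], [-2.85, 2.85]. Speed limits (rad/s): [2.79, 2.79, 3.14, 3.14, 3.14, 3.14, 3.14].

## Interface

Orientations are given as a unit quaternion [x, y, z, w].
In Python, from plant import bot gives the robot as it stands.
- The arm moves only by the shell command python3 -m creep 'ROWS' [FORCE]. ROWS is a JSON object of lists of equal length, an entry for each row: "grip": the closure, from -1 (fully open) to 1 (shut); "offset": the shift along the tool's x, y, z in mm, a list of three; "twist": the turn about the tool's z in rad. A call has 1 to 5 rows; each row is the pose to reach, as a shift and turn from the pose commanded when the call began, along the tool's axes at that moment; what a row does not reach only later rows make up. A row lasts 1/8 s, in which the tool goes at most 62.5 mm and 10.7 degrees, less where a joint would pass 70% of its speed; a pose out of reach is approached as far as the arm can. A call with a gripper value outside its range is refused whole. The fingers move at their own pace and stop on an object; FORCE is the grip in N (left out, the last holds). Time passes only in rows, so rows that repeat a pose let the fingers close. It gives the time, the measured TCP pose, the force, the opening and the grip force at its end, in the units of the state.
- bot.get_state(): the state, without advancing time (a new reading comes with each control period).
- bot.capture(name): name is "scene" or "top"; returns a dict with "img" (480x640x3 uint8, red, green, blue), "depth" (480x640 float32, mm along the optical axis (not along the pixel's ray), 0 where there is no reading), "fx", "fy", "cx", "cy" (pixels), "R" (3x3) and "t" (3): a world point X has camera coordinates R X + t. Camera axes: x right, y down, z forward; pixel columns grow to the right and rows downward; lengths in mm; the calibration is good to about 2 mm. A picture is of the moment at which its call begins.
- bot.job_done(): hands the job in; it is judged then, once.
The state is a dict: "t": time; "qpos": joint angles; "dq": joint speeds; "effort": joint torques, N m; "position": TCP position; "tool_rot": TCP orientation; "force": force on the tool from outside, world axes, zero at the start; "torque": the same for the moment, N m; "opening": opening from 0.0 (shut) to 1.0 (fully open); "finger_force": force on a finger pad.
Only numpy, scipy, OpenCV 4.12 (cv2) and the standard library are available. Lean on these libraries where they do the work, as an engineer would, in place of code of your own. Each camera call takes 0.05 s, during which the arm holds its last target. There are 200 camera calls.

## Working session

There is one attempt and no reset: what is moved stays moved. The work goes in short steps, Python scripts to look and compute and a shell command to move; the robot and the scene stay as the last step left them, time stands still between calls to the robot, and variables do not carry over. Pictures are saved under pics/ and viewed, at most 10 in all, crops included, and the job is handed in when it is done.

```bash
ls; mkdir -p pics; python3 - <<'E'
from plant import bot
import cv2,numpy as np
for n in ("scene","top"):
    c=bot.capture(n); cv2.imwrite(f"pics/{n}0.png",c["img"][:,:,::-1]); np.savez(f"/tmp/{n}0.npz",**c)
    print(n,c["fx"],c["cx"],c["cy"],np.round(c["R"],3).tolist(),np.round(c["t"],1).tolist())
s=bot.get_state(); print({k:np.round(v,3).tolist() for k,v in s.items()})
E
```

```text
pics
scene 506.73783777072316 317.2918003151443 238.52136969110236 [[-0.362, 0.932, -0.004], [0.637, 0.245, -0.731], [-0.68, -0.267, -0.683]] [157.1, -266.1, 1676.1]
top 494.3534380847247 314.4971601352614 237.69842200680924 [[-0.002, -1.0, 0.012], [-0.987, -0.0, -0.16], [0.16, -0.012, -0.987]] [37.5, 502.0, 1148.8]
{'t': 0.1, 'qpos': [-1.227, 0.384, 0.044, 1.599, -0.018, 1.161, -0.05], 'dq': [0.0, -0.001, 0.002, -0.002, 0.001, -0.001, -0.002], 'effort': [0.002, -43.473, 1.029, -25.046, 0.011, 0.006, -0.0], 'position': [277.565, 586.812, 230.019], 'tool_rot': [0.219, 0.976, -0.001, -0.0], 'force': [0.56, 0.245, -0.288], 'torque': [-0.01, -0.006, -0.008], 'finger_force': 0.0, 'opening': 0.999}
```

View pics/top0.png

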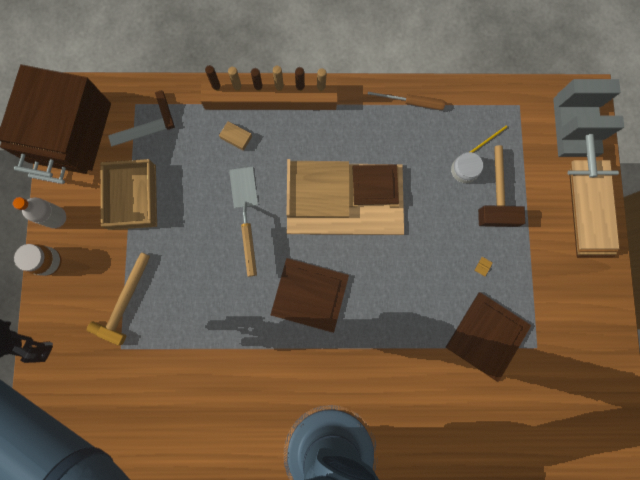

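View pics/scene0.png

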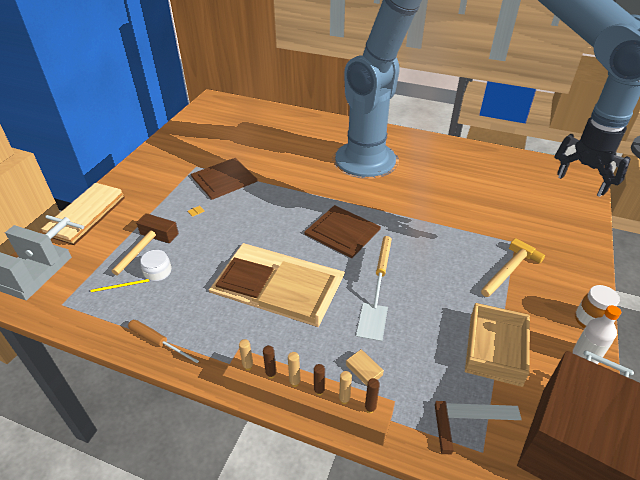

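Top view: the small panel on the rack is at about (376,185), with the bed to its left at (319,188). The spatula's blade is at (243,187) and its handle runs from (246,225) to (251,275). I'll take an enlarged crop for corner positions.

```bash
python3 - <<'E'
import cv2
im=cv2.imread("pics/top0.png")[150:290,220:420]
cv2.imwrite("pics/crop0.png",cv2.resize(im,None,fx=4,fy=4,interpolation=cv2.INTER_CUBIC))
E
```

```text
(no output)
```

View pics/crop0.png

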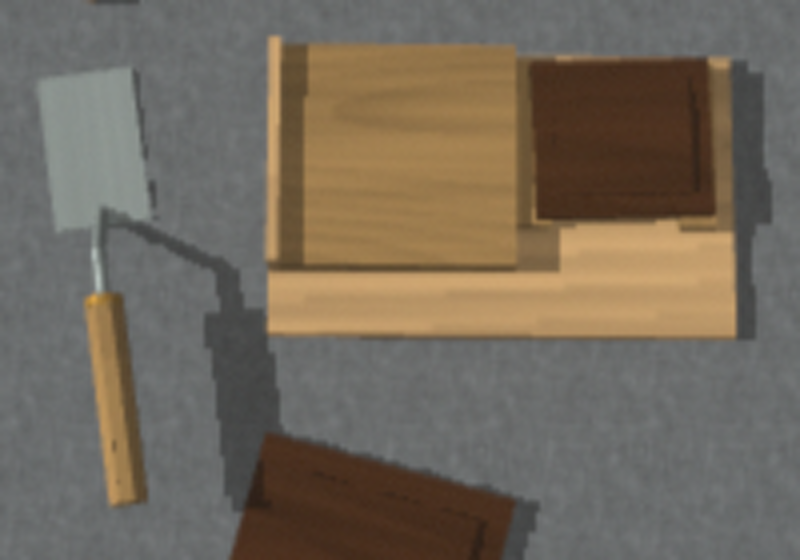

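Crop (4×, offset 220,150): blade corners (38,80),(132,67),(152,218),(56,230). The handle axis runs (103,295) to (128,503). The rack front edge runs (267,335) to (737,338), the step edge (516,45) to (517,265), and the panel corners are (530,62),(711,60),(716,215),(538,220).

```bash
cat > h.py <<'E'
import numpy as np
from scipy.spatial.transform import Rotation as Ro
def unproj(c,u,v,z):
    d=c["R"].T@np.array([(u-c["cx"])/c["fx"],(v-c["cy"])/c["fy"],1]); o=-c["R"].T@c["t"]
    return o+d*(z-o[2])/d[2]
E
python3 - <<'E'
from h import *
c=dict(np.load("/tmp/top0.npz"))
P=lambda u,v,z:unproj(c,(u+.5)/4-.5+220,(v+.5)/4-.5+150,z)
for n,z,pts in [("blade",3,[(38,80),(132,67),(152,218),(56,230)]),("handle",66,[(103,295),(128,503)]),("rackfront",10,[(267,335),(737,338)]),("step",30,[(516,45),(517,265)]),("bedleft",42,[(268,262),(270,37)]),("panel",30,[(530,62),(711,60),(716,215),(538,220)])]:
    q=np.array([P(u,v,z) for u,v in pts]); print(n,np.round(q,1).tolist(),"mean",np.round(q.mean(0),1),"len",np.round(np.linalg.norm(np.diff(q,axis=0),axis=1),1))
d=c["depth"]
# depth heights
o=-c["R"].T@c["t"]
for n,u,v in [("panel",620,140),("bed",420,160),("handle",118,400),("apron",500,305),("blade",95,130),("bench",180,450)]:
    uu,vv=int(u/4+220),int(v/4+150); D=d[vv,uu]; print(n,np.round(c["R"].T@(np.array([(uu-c["cx"])/c["fx"]*D,(vv-c["cy"])/c["fy"]*D,D])-c["t"]),1))
E
```

```text
blade [[682.7, 252.7, 3.0], [691.3, 193.4, 3.0], [593.2, 179.1, 3.0], [585.5, 238.9, 3.0]] mean [638.2 216.    3. ] len [59.9 99.1 60.3]
handle [[532.0, 200.5, 66.0], [409.2, 183.5, 66.0]] mean [470.6 192.   66. ] len [124.]
rackfront [[517.7, 106.2, 10.0], [515.9, -184.5, 10.0]] mean [516.8 -39.1  10. ] len [290.7]
step [[697.5, -48.3, 30.0], [557.7, -47.2, 30.0]] mean [627.6 -47.7  30. ] len [139.8]
bedleft [[557.0, 104.5, 42.0], [698.4, 104.3, 42.0]] mean [627.7 104.4  42. ] len [141.4]
panel [[686.6, -56.9, 30.0], [688.1, -169.7, 30.0], [589.2, -170.0, 30.0], [585.9, -60.4, 30.0]] mean [ 637.4 -114.3   30. ] len [112.8  98.9 109.6]
panel [ 634.6 -112.3   33.8]
bed [623.5  10.8  27.3]
handle [468.5 190.6  66.8]
apron [536.5 -39.    8.6]
blade [651.7 217.5  -1.7]
bench [447.5 158.6   2.5]
```

Measured in the world frame:
- **Rack:** origin about (636,-110), yaw about -0.4°; step face at y≈-48.
- **Panel:** centre about (637,-114).
- **Spatula:** blade centre (638,216), yaw 0.14 rad. I'll grip at about (500,196), z 55.

Sizes match the spec (60×100, 290, 140 and 110×100 mm). Next is the approach.

```bash
cat >> h.py <<'E'
def off(x,y,z,yaw=None):
    from plant import bot
    s=bot.get_state(); R=Ro.from_quat(s["tool_rot"]).as_matrix()
    b=np.arctan2(R[1,1],R[0,1])
    print("off",np.round(R.T@(np.array([x,y,z])-s["position"]),1).tolist(),"twist",None if yaw is None else round(b-(yaw+np.pi/2),3))
E
python3 -c "
from h import *
off(499.6,196.4,120,.14)"
```

```text
off [-367.6, -257.7, 110.7] twist -0.582
```

```bash
python3 -m creep '{"grip":[-1,-1,-1,-1,-1],"offset":[[-368,-258,110],[-368,-258,110],[-368,-258,110],[-368,-258,110],[-368,-258,110]],"twist":[-0.58,-0.58,-0.58,-0.58,-0.58]}'; python3 -c "
from h import *
off(499.6,196.4,120,.14)"
```

```text
t: 0.72
position: [428.0, 322.9, 156.6]
tool_rot: [-0.069, 0.998, -0.0, -0.0]
force: [0.2, -0.2, 0.5]
opening: 1.002
finger_force: 0.0
off [-53.5, -135.2, 36.6] twist -0.002
```

```bash
python3 -m creep '{"grip":[-1,-1,-1,-1,-1],"offset":[[-53,-135,36],[-53,-135,36],[-53,-135,36],[-53,-135,36],[-53,-135,36]],"twist":[0,0,0,0,0]}'; python3 -c "
from h import *
off(499.6,196.4,36,.14)"
```

```text
t: 1.35
position: [497.7, 200.6, 121.3]
tool_rot: [-0.07, 0.998, 0.001, -0.0]
force: [0.1, 1.5, -0.5]
opening: 0.996
finger_force: 0.0
off [-1.3, -4.5, 85.3] twist 0.0
```

```bash
python3 -m creep '{"grip":[-1,-1,-1,-1,-1],"offset":[[-1,-4,40],[-1,-4,85],[-1,-4,85],[-1,-4,85],[-1,-4,85]],"twist":[0,0,0,0,0]}' && python3 -m creep '{"grip":[0.5,1,1,1,1],"offset":[[0,0,0],[0,0,0],[0,0,0],[0,0,0],[0,0,0]],"twist":[0,0,0,0,0]}' 40
python3 -m creep '{"grip":[1,1,1,1,1],"offset":[[0,0,0],[0,0,0],[0,0,0],[0,0,0],[0,0,0]],"twist":[0,0,0,0,0]}' 100
```

```text
t: 1.98
position: [501.8, 196.4, 38.6]
tool_rot: [-0.07, 0.998, 0.001, 0.002]
force: [0.1, 0.3, 0.3]
opening: 1.003
finger_force: 0.0
t: 2.6
position: [500.0, 194.8, 36.4]
tool_rot: [-0.069, 0.998, 0.0, -0.0]
force: [-0.5, -1.1, 1.1]
opening: 0.246
finger_force: 43.2
t: 3.22
position: [499.9, 194.9, 36.3]
tool_rot: [-0.069, 0.998, 0.0, -0.0]
force: [-1.5, 1.4, 2.4]
opening: 0.236
finger_force: 97.7
```

```bash
python3 -m creep '{"grip":[1,1,1,1,1],"offset":[[0,0,-30],[0,0,-60],[0,0,-95],[0,0,-95],[0,0,-95]],"twist":[0,0,0,0,0]}'; python3 -c "
from h import *
off(385,-111,100,-.007)"
```

```text
t: 3.85
position: [498.8, 194.1, 129.8]
tool_rot: [-0.069, 0.998, -0.001, -0.001]
force: [-0.1, -0.4, -3.5]
opening: 0.237
finger_force: 98.2
off [154.6, -286.5, 30.5] twist 0.145
```

```bash
python3 -m creep '{"grip":[1,1,1,1,1],"offset":[[30,-50,0],[60,-105,0],[95,-165,0],[125,-225,0],[155,-286,0]],"twist":[0.03,0.06,0.09,0.12,0.145]}'; python3 -m creep '{"grip":[1,1,1],"offset":[[0,0,0],[0,0,30],[0,0,40]],"twist":[0,0,0]}'; python3 - <<'E'
from h import *
from plant import bot
import cv2
c=bot.capture("top"); np.savez("/tmp/top1.npz",**c)
im=c["img"][140:270,290:420,::-1]
a=cv2.resize(im,None,fx=4,fy=4,interpolation=cv2.INTER_CUBIC)
cv2.imwrite("pics/a1.png",a)
off(385,-111,50,-.007)
E
```

```text
t: 4.47
position: [388.7, -95.2, 129.6]
tool_rot: [0.004, 1.0, -0.0, -0.002]
force: [1.1, -1.7, -1.6]
opening: 0.233
finger_force: 98.2
t: 4.85
position: [388.7, -92.7, 88.8]
tool_rot: [0.003, 1.0, 0.0, -0.003]
force: [-0.6, 0.4, -2.6]
opening: 0.235
finger_force: 98.5
off [3.1, -18.4, 38.4] twist 0.002
```

View pics/a1.png

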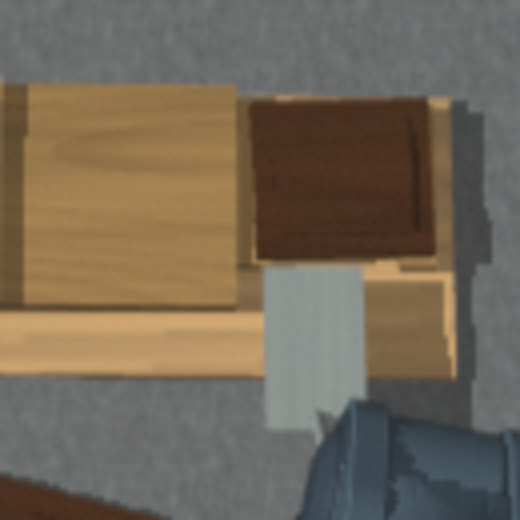

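Blade corners are at (264,265), (363,265) and (265,430) in the crop (4×, offset 290,140). It is not yet lined up in y, so I'll check the blade-to-TCP offset.

```bash
python3 - <<'E'
from h import *
c=dict(np.load("/tmp/top1.npz"))
for u,v in [(264,265),(363,265),(265,430),(366,400)]:
    print(np.round(unproj(c,(u+.5)/4-.5+290,(v+.5)/4-.5+140,55.5),1))
D=c["depth"]; uu,vv=290+78,140+80
d=D[vv,uu]; print(np.round(c["R"].T@(np.array([(uu-c["cx"])/c["fx"]*d,(vv-c["cy"])/c["fy"]*d,d])-c["t"]),1))
E
```

```text
[576.9 -61.6  55.5]
[ 577.  -121.1   55.5]
[476.9 -60.7  55.5]
[ 494.9 -121.    55.5]
[543.5 -91.4  49.9]
```

```bash
python3 -m creep '{"grip":[1,1,1,1,1],"offset":[[3,-18,0],[3,-18.5,15],[3,-18.5,30],[3,-18.5,38.5],[3,-18.5,38.5]],"twist":[0,0,0,0,0]}';python3 -m creep '{"grip":[1,1],"offset":[[0,0,0],[0,0,0]],"twist":[0,0]}'; python3 -c "
from h import *
off(430,-111.4,50,-.007)"
```

```text
t: 5.52
position: [387.8, -111.6, 52.3]
tool_rot: [0.003, 1.0, -0.0, -0.001]
force: [-0.1, 0.2, -3.2]
opening: 0.237
finger_force: 98.5
t: 5.78
position: [388.9, -112.0, 53.3]
tool_rot: [0.003, 1.0, -0.0, 0.001]
force: [0.8, 0.0, -2.4]
opening: 0.233
finger_force: 98.5
off [-41.1, 0.9, 3.4] twist 0.0
```

```bash
python3 -m creep '{"grip":[1,1,1,1,1],"offset":[[0,0.5,2.5],[-15,0.5,2.5],[-30,0.5,2.5],[-45,0.5,2.5],[-57,0.5,2.5]],"twist":[0,0,0,0,0]}';python3 -m creep '{"grip":[1],"offset":[[0,0,0]],"twist":[0]}'; python3 -c "
from plant import bot
for i in range(3):
  bot.capture('top'); s=bot.get_state(); print(s['position'],s['force'])"
```

```text
t: 6.4
position: [447.1, -111.9, 50.4]
tool_rot: [0.003, 1.0, -0.0, 0.0]
force: [0.1, 0.1, -2.0]
opening: 0.236
finger_force: 98.5
t: 6.52
position: [447.0, -112.0, 50.5]
tool_rot: [0.003, 1.0, -0.0, 0.001]
force: [0.3, -0.5, -2.9]
opening: 0.235
finger_force: 98.5
[ 445.56686217 -111.95319402   50.19744584] [-1.48460554  0.40349485 -3.04799834]
[ 444.71685704 -111.93143263   50.03242725] [-0.63720207  0.48767077 -1.8839256 ]
[ 444.2752318  -111.92544444   49.95936403] [ 0.49975718  0.53392482 -2.43882322]
```

```bash
python3 -m creep '{"grip":[1,1,1,1,1],"offset":[[-4,0,0],[-8,0,0],[-11,0,0],[-14,0,0],[-15,0,0]],"twist":[0,0,0,0,0]}' | grep -E "pos|force"
python3 -m creep '{"grip":[1,1,1,1,1],"offset":[[-1,0,0],[-2,0,0],[-3,0,0],[-4,0,0],[-5,0,0]],"twist":[0,0,0,0,0]}'| grep -E "pos|force"
```

```text
position: [460.6, -112.0, 50.4]
force: [0.3, 0.2, -2.3]
finger_force: 98.5
position: [465.3, -112.0, 50.3]
force: [-0.2, -0.3, -1.9]
finger_force: 98.5
```

```bash
python3 -m creep '{"grip":[1,1,1,1,1],"offset":[[-1,0,0],[-2,0,0],[-3,0,0],[-4,0,0],[-5,0,0]],"twist":[0,0,0,0,0]}'| grep -E "pos|force"
```

```text
position: [465.9, -111.7, 49.1]
force: [-8.0, 1.1, 2.0]
finger_force: 99.0
```

Contact with the stop came at tip x≈654, about 18 mm beyond the middle, at about 8 N. I'll back off slightly, shift right in the channel and lift the panel level.

```bash
python3 -m creep '{"grip":[1,1,1,1,1],"offset":[[5.5,0,0],[5.5,-3,-1],[5.5,-6,-1],[5.5,-6,-1],[5.5,-6,-2]],"twist":[0,0,0,0,0]}'| grep -E "pos|force"
python3 -m creep '{"grip":[1,1,1,1,1],"offset":[[0,0,-3],[0,0,-6],[0,0,-10],[0,0,-14],[0,0,-18]],"twist":[0,0,0,0,0]}'| grep -E "pos|force"
python3 -m creep '{"grip":[1],"offset":[[0,0,0]],"twist":[0]}' | grep -E "pos|force"
python3 - <<'E'
from h import *
from plant import bot
import cv2
c=bot.capture("scene"); np.savez("/tmp/s2.npz",**c)
cv2.imwrite("pics/s2.png",cv2.resize(c["img"][230:330,190:350,::-1],None,fx=4,fy=4,interpolation=cv2.INTER_CUBIC))
E
```

```text
position: [465.0, -118.1, 52.4]
force: [-0.6, 0.1, -2.5]
finger_force: 98.6
position: [464.5, -118.0, 70.5]
force: [0.3, 0.4, -2.4]
finger_force: 98.5
position: [465.1, -118.1, 70.7]
force: [-0.5, -0.0, -3.5]
finger_force: 98.4
```

View pics/s2.png

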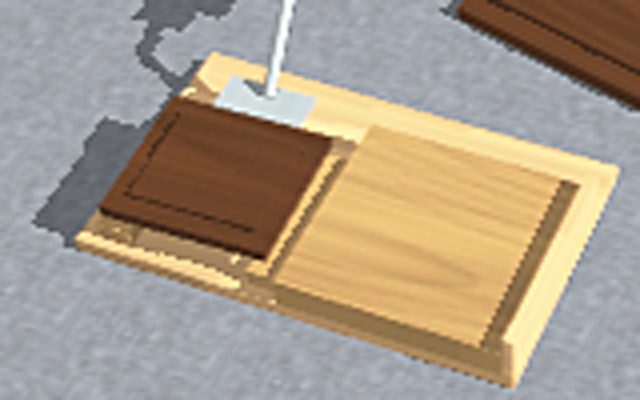

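The panel sits level on the blade and clear of the ledges. Next: carry it left, rest its left part on the bed, then slide the blade right underneath.

```bash
python3 -m creep '{"grip":[1,1,1,1,1],"offset":[[0,3,0],[0,11,0],[0,22,0],[0,32,0],[0,36,0]],"twist":[0,0,0,0,0]}'| grep -E "pos|force"
python3 -m creep '{"grip":[1,1,1,1,1],"offset":[[0,0,0],[0,0,3],[0,0,6],[0,0,9],[0,0,11]],"twist":[0,0,0,0,0]}'| grep -E "pos|force"
python3 -m creep '{"grip":[1,1,1,1,1],"offset":[[0,0,0],[0,-2,0],[0,-6,0],[0,-11,0],[0,-16,0]],"twist":[0,0,0,0,0]}'| grep -E "pos|force"
python3 -m creep '{"grip":[1,1,1,1,1],"offset":[[0,-6,0],[0,-12,0],[0,-18,0],[0,-24,0],[0,-28,0]],"twist":[0,0,0,0,0]}'| grep -E "pos|force"
python3 - <<'E'
from h import *
from plant import bot
import cv2
c=bot.capture("top"); np.savez("/tmp/t3.npz",**c)
im=c["img"][140:270,290:420,::-1]
cv2.imwrite("pics/t3.png",cv2.resize(im,None,fx=4,fy=4,interpolation=cv2.INTER_CUBIC))
E
```

```text
position: [465.0, -80.5, 70.2]
force: [1.4, -0.6, -3.1]
finger_force: 98.4
position: [464.7, -82.4, 59.1]
force: [-1.8, -0.8, -0.5]
finger_force: 98.7
position: [465.2, -98.4, 59.5]
force: [0.3, 0.3, -2.5]
finger_force: 98.7
position: [463.7, -123.8, 58.9]
force: [-1.7, 7.3, -0.9]
finger_force: 99.7
```

View pics/t3.png

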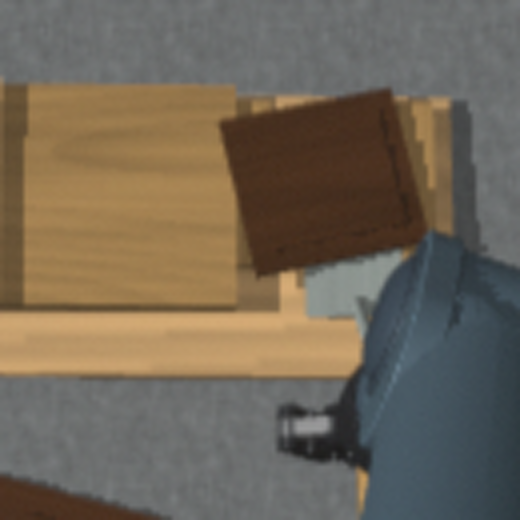

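The panel got dragged partly and yawed about 11° (corners (222,122),(388,90),(428,240),(258,275)), and the blade edge met the right ledge. The panel's centre is still over the blade. I'll work out the exact offsets before re-lifting.

```bash
python3 - <<'E'
from h import *
c=dict(np.load("/tmp/t3.npz"))
q=np.array([unproj(c,(u+.5)/4-.5+290,(v+.5)/4-.5+140,35) for u,v in [(222,122),(388,90),(428,240),(258,275)]])
print(np.round(q[:,:2],1).tolist(),q.mean(0)); e=q[0]-q[1]; print(np.degrees(np.arctan2(-e[0],e[1])))
e=q[3]-q[0]; print(np.degrees(np.arctan2(-e[1],-e[0])))
print([np.round(unproj(c,(u+.5)/4-.5+290,(v+.5)/4-.5+140,27),1) for u,v in [(307,290),(308,316)]])
D=c["depth"]
for u,v in [(240,140),(270,255),(380,110),(400,230),(325,180)]:
    uu,vv=290+u//4,140+v//4; d=np.median(D[vv-1:vv+2,uu-1:uu+2]); print(u,v,np.round(c["R"].T@(np.array([(uu-c["cx"])/c["fx"]*d,(vv-c["cy"])/c["fy"]*d,d])-c["t"]),1))
from plant import bot; print(bot.get_state()["t"])
E
```

```text
[[672.1, -38.9], [692.9, -142.2], [597.4, -164.4], [575.4, -59.8]] [ 634.44674519 -101.34909844   35.        ]
11.361783589614491
12.176683249220867
[array([567.8, -90.5,  27. ]), array([551.5, -90.8,  27. ])]
240 140 [658.5 -50.5  39. ]
270 255 [587.9 -66.6  39. ]
380 110 [ 680.8 -138.2   33.4]
400 230 [ 604.4 -148.6   33.4]
325 180 [ 633.5 -101.9   37.8]
12.525
```

```bash
python3 -m creep '{"grip":[1,1,1,1,1],"offset":[[0,3,-3],[0,2,-7],[0,2,-12],[0,-4,-12],[0,-10,-12]],"twist":[0,0,0,0,0]}'| grep -E "pos|force"
python3 -m creep '{"grip":[1,1,1,1,1],"offset":[[0,-4,0],[0,-6,0],[0,-6,3],[0,-6,6],[0,-6,9]],"twist":[0,0,0,0,0]}'| grep -E "pos|force"
python3 -m creep '{"grip":[1],"offset":[[0,0,0]],"twist":[0]}' | grep -E "pos|force"
python3 - <<'E'
from h import *
from plant import bot
import cv2
c=bot.capture("top"); np.savez("/tmp/t4.npz",**c)
im=c["img"][140:270,290:420,::-1]
cv2.imwrite("pics/t4.png",cv2.resize(im,None,fx=4,fy=4,interpolation=cv2.INTER_CUBIC))
E
```

```text
position: [464.4, -137.1, 71.4]
force: [-0.3, 0.4, -4.2]
finger_force: 98.5
position: [464.4, -141.7, 61.9]
force: [0.0, -0.4, -2.9]
finger_force: 98.5
position: [464.4, -141.8, 62.0]
force: [-0.6, -0.8, -3.1]
finger_force: 98.5
```

View pics/t4.png

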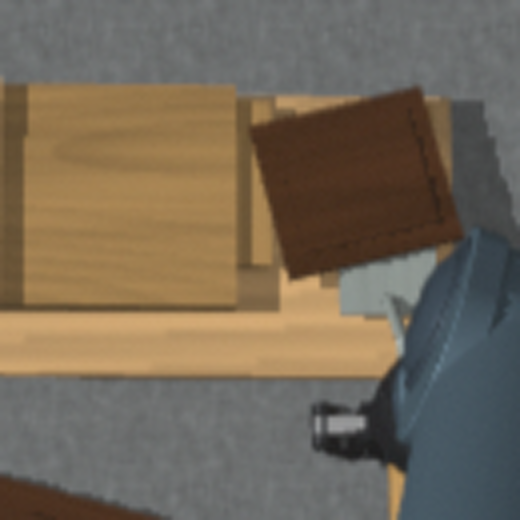

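Corners are (250,127),(418,88),(464,235),(290,278): panel carried intact, yawed about 13°, far-left corner about 8 mm right of the step. I'll push left so the step aligns it, and track it numerically from now on.

```bash
cat >> h.py <<'E'
def panel(z=32):
    from plant import bot; import cv2
    c=bot.capture("top"); x0,y0=285,130
    im=c["img"][y0:250,x0:425].astype(int)
    m=((im[:,:,0]<115)&(im[:,:,0]-im[:,:,2]>18)).astype(np.uint8)
    n,l,st,_=cv2.connectedComponentsWithStats(m,connectivity=4)
    k=1+np.argmax(st[1:,4]); pts=np.argwhere(l==k)[:,::-1].astype(np.float32)
    h=np.array([unproj(c,u+x0,v+y0,z)[:2] for u,v in pts],np.float32)
    (cx,cy),(w,hh),a=cv2.minAreaRect(h); print("panel c",round(cx,1),round(cy,1),"size",round(w,1),round(hh,1),"ang",round(a,1), "mean",h.mean(0).round(1),"y",h[:,1].min(),h[:,1].max())
    D=c["depth"];B=[]
    for u,v in pts[::3]:
        u=int(u+x0);v=int(v+y0);d=D[v,u]
        if d>0:B.append(c["R"].T@(np.array([(u-c["cx"])/c["fx"]*d,(v-c["cy"])/c["fy"]*d,d])-c["t"]))
    B=np.array(B);A=np.c_[B[:,:2]-B[:,:2].mean(0),np.ones(len(B))];f=np.linalg.lstsq(A,B[:,2],rcond=None)[0]
    print("slope x,y deg",np.degrees(np.arctan(f[:2])).round(1),"z mean",round(f[2],1))
    s=bot.get_state();print("t",s["t"],"tcp",s["position"].round(1) if hasattr(s["position"],"round") else s["position"])
E
python3 -c "
from h import *
panel()"
python3 -m creep '{"grip":[1,1,1,1,1],"offset":[[0,0,1],[0,2,2],[0,4,2],[0,7,2],[0,10,2]],"twist":[0,0,0,0,0]}'| grep -E "pos|force"
python3 -m creep '{"grip":[1,1,1,1,1],"offset":[[0,2,0],[0,4,0],[0,6,0],[0,8,0],[0,10,0]],"twist":[0,0,0,0,0]}'| grep -E "pos|force"
python3 -c "
from h import *
panel()"
```

```text
panel c 633.9 -113.7 size 114.0 139.5 ang 4.2 mean [ 634.7 -117.3] y -185.79063 -47.60765
slope x,y deg [-1.3 -1.3] z mean 34.2
t 14.0 tcp [ 464.6 -141.9   62.2]
position: [464.8, -132.0, 60.5]
force: [0.2, -0.8, -2.4]
finger_force: 98.5
position: [464.7, -121.9, 60.3]
force: [-0.2, -1.5, -2.1]
finger_force: 98.6
panel c 630.6 -109.0 size 116.1 124.0 ang 0.8 mean [ 633.4 -108.5] y -171.21947 -47.60765
slope x,y deg [-1.2 -0.9] z mean 34.5
t 15.3 tcp [ 464.7 -121.5   60.3]
```

```bash
python3 - <<'E'
from h import *
c=dict(np.load("/tmp/t4.npz")); im=c["img"]
for u,v in [(350,180),(300,200),(262,200),(430,110),(340,260),(245,200)]: print(u,v,im[140+v//4,290+u//4])
E
sed -i 's/m=((im.*$/m=cv2.morphologyEx(((im[:,:,0]<100)\&(im[:,:,1]<60)).astype(np.uint8),cv2.MORPH_OPEN,np.ones((5,5),np.uint8))/' h.py
python3 -c "
from h import *
panel()"
```

```text
350 180 [78 51 34]
300 200 [73 49 31]
262 200 [167 131  83]
430 110 [102  80  53]
340 260 [70 46 31]
245 200 [109  86  55]
panel c 630.9 -110.6 size 99.2 109.9 ang 9.1 mean [ 631.7 -109.7] y -168.82495 -51.02722
slope x,y deg [-19.9   1. ] z mean 38.5
t 15.35 tcp [ 464.6 -121.6   60.3]
```

The mask is now clean (99×110 mm, yaw 9°). The step push mostly slid the panel over the blade instead of turning it. So I'll rest it on the bed again and jerk the blade right quickly, so that inertia and bed friction hold the panel.

```bash
python3 -m creep '{"grip":[1,1,1,1,1],"offset":[[0,-1,-4],[0,-1,-8],[0,2,-12],[0,8,-12],[0,18,-12]],"twist":[0,0,0,0,0]}'| grep -E "pos|force"
python3 -m creep '{"grip":[1,1,1,1,1],"offset":[[0,10,0],[0,18,0],[0,21,0],[0,21,2],[0,21,5]],"twist":[0,0,0,0,0]}'| grep -E "pos|force"
python3 -m creep '{"grip":[1,1,1,1],"offset":[[0,0,3],[0,0,6],[0,0,6],[0,0,6]],"twist":[0,0,0,0]}'| grep -E "pos|force"
python3 -c "
from h import *
panel(34)"
python3 -m creep '{"grip":[1,1],"offset":[[0,-14,0],[0,-14,0]],"twist":[0,0]}'| grep -E "pos|force"
python3 -c "
from h import *
panel(34)"
```

```text
position: [464.7, -103.5, 72.3]
force: [-0.4, 0.6, -3.1]
finger_force: 98.5
position: [465.0, -83.5, 67.2]
force: [-0.4, 0.6, -3.4]
finger_force: 98.5
position: [465.0, -83.2, 61.3]
force: [-0.5, 0.1, -3.4]
finger_force: 98.5
panel c 628.7 -73.3 size 104.4 109.6 ang 8.1 mean [631.7 -72.4] y -131.38629 -13.817022
slope x,y deg [-38.2   1. ] z mean 45.6
t 17.15 tcp [465.  -83.2  61.4]
position: [465.1, -99.0, 61.6]
force: [-3.5, 0.8, -3.2]
finger_force: 100.0
panel c 631.1 -77.3 size 99.4 108.0 ang 13.1 mean [631.6 -76.2] y -136.43156 -16.287603
slope x,y deg [-5.2  3. ] z mean 39.7
t 17.45 tcp [464.9 -98.2  61.5]
```

```bash
python3 -m creep '{"grip":[1,1,1,1,1],"offset":[[0,0,-4],[0,0,-8],[0,0,-12],[0,2,-12],[0,6,-12]],"twist":[0,0,0,0.02,0.05]}'| grep -E "pos|force"
python3 -m creep '{"grip":[1,1,1,1,1],"offset":[[-1,11,0],[-1,20,0],[-2,28,0],[-2,33,0],[-2,33,0]],"twist":[0.06,0.12,0.17,0.21,0.21]}'| grep -E "pos|rot|force"
python3 -c "
from h import *
panel(46)
off(467.6,-58.1,73,-.267)"
```

```text
position: [464.8, -90.8, 73.3]
force: [0.2, 0.6, -3.0]
finger_force: 102.2
position: [468.6, -57.2, 73.1]
tool_rot: [0.132, 0.991, 0.0, -0.0]
force: [-0.7, 0.5, -2.7]
finger_force: 102.2
panel c 630.6 -78.8 size 107.8 97.8 ang 83.9 mean [634.8 -77.7] y -135.94865 -22.314415
slope x,y deg [-50.2   8.3] z mean 56.4
t 18.75 tcp [468.6 -57.8  73.1]
off [0.9, -0.6, 0.1] twist 0.001
```

```bash
python3 -m creep '{"grip":[1,1,1,1,1],"offset":[[0,0,3],[0,0,7],[0,0,10],[0,0,11.5],[0,0,11.5]],"twist":[0,0,0,0,0]}'| grep -E "pos|force"
python3 -m creep '{"grip":[1,1,1,1],"offset":[[-11,-40,0],[-20,-75,0],[-20,-75,0],[-20,-75,0]],"twist":[-0.13,-0.26,-0.26,-0.26]}'| grep -E "pos|rot|force"
python3 - <<'E'
from h import *
panel(34)
from plant import bot; import cv2
c=bot.capture("top")
cv2.imwrite("pics/t5.png",cv2.resize(c["img"][140:270,290:420,::-1],None,fx=4,fy=4,interpolation=cv2.INTER_CUBIC))
E
```

```text
position: [468.8, -58.4, 61.7]
force: [0.8, -0.5, -2.2]
finger_force: 102.2
position: [468.3, -135.5, 61.8]
tool_rot: [0.004, 1.0, 0.0, 0.0]
force: [3.4, 0.8, -1.9]
finger_force: 102.9
panel c 628.4 -101.0 size 98.6 108.8 ang 2.7 mean [ 628.3 -100.6] y -156.1347 -45.78413
slope x,y deg [0.1 2.3] z mean 38.8
t 19.925 tcp [ 468.4 -134.7   61.8]
```

View pics/t5.png

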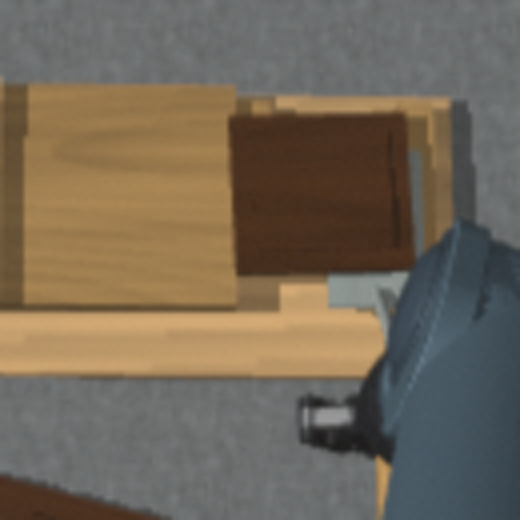

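Now aligned: panel yaw about 2.7°, left edge (px 232) just over the step (px 237), and the blade's left edge (px 329) already right of the panel's centre (px 321). One more quick shift right.

```bash
python3 -m creep '{"grip":[1,1,1],"offset":[[0,-14,0],[0,-14,0],[0,-14,0]],"twist":[0,0,0]}'| grep -E "pos|force"
python3 - <<'E'
from h import *
panel(34)
E
```

```text
position: [468.1, -149.9, 61.8]
force: [-1.7, -0.3, -4.0]
finger_force: 102.4
panel c 620.3 -96.9 size 107.9 98.6 ang 86.4 mean [620.3 -96.8] y -152.55661 -42.484867
slope x,y deg [0.2 2.2] z mean 38.7
t 20.4 tcp [ 468.  -149.8   61.7]
```

```bash
python3 -m creep '{"grip":[1,1,1,1,1],"offset":[[0,0,-2],[0,0,-3.5],[0,-2,-3.5],[0,-4,-3.5],[0,-6,-3.5]],"twist":[0,0,0,0,0]}'| grep -E "pos|force"
python3 -m creep '{"grip":[1,1,1,1],"offset":[[0,-2,0],[0,-4,0],[0,-5,0],[0,-5,0]],"twist":[0,0,0,0]}'| grep -E "pos|force"
python3 - <<'E'
from h import *
panel(34)
E
```

```text
position: [468.2, -156.0, 65.3]
force: [-1.0, 0.2, -2.7]
finger_force: 103.5
position: [468.0, -161.0, 65.3]
force: [0.3, -0.6, -2.9]
finger_force: 103.4
panel c 618.0 -100.7 size 106.2 98.6 ang 88.5 mean [ 617.5 -101.1] y -154.96768 -47.31227
slope x,y deg [-0.4  1. ] z mean 40.2
t 21.575 tcp [ 468.  -160.9   65.3]
```

```bash
python3 -m creep '{"grip":[1,1,1,1,1],"offset":[[0,13,0],[0,13,0],[0,11,0],[0,9,0],[0,7,0]],"twist":[0,0,0,0,0]}'| grep -E "pos|force"
python3 -m creep '{"grip":[1,1,1,1],"offset":[[0,-2,0],[0,-4,0],[0,-6,0],[0,-8,0]],"twist":[0,0,0,0]}'| grep -E "pos|force"
python3 - <<'E'
from h import *
panel(34)
E
```

```text
position: [468.2, -154.3, 65.4]
force: [0.7, 0.6, -1.3]
finger_force: 103.5
position: [468.0, -162.0, 65.3]
force: [-0.7, -0.5, -3.4]
finger_force: 103.5
panel c 616.8 -101.5 size 107.8 99.0 ang 86.4 mean [ 616.7 -101.6] y -157.37727 -47.31227
slope x,y deg [-0.6  0.9] z mean 40.2
t 22.75 tcp [ 467.9 -162.4   65.3]
```

```bash
python3 -m creep '{"grip":[1,1,1,1,1],"offset":[[0,22,0],[0,22,0],[0,18,0],[0,14,0],[0,10,0]],"twist":[0,0,-0.01,-0.02,-0.03]}'| grep -E "pos|force"
python3 -m creep '{"grip":[1,1,1,1,1],"offset":[[0,-4,0],[0,-8,0],[0,-12,0],[0,-16,0],[0,-18,0]],"twist":[-0.01,-0.02,-0.03,-0.04,-0.04]}'| grep -E "pos|force"
python3 - <<'E'
from h import *
panel(34)
E
```

```text
position: [468.2, -153.0, 65.4]
force: [0.0, 0.4, -2.8]
finger_force: 103.5
position: [468.4, -170.2, 65.3]
force: [-0.3, -0.6, -3.4]
finger_force: 103.4
panel c 617.9 -104.5 size 108.7 98.6 ang 87.1 mean [ 617.6 -104.6] y -159.92589 -49.78955
slope x,y deg [-0.7  0.6] z mean 39.3
t 24.05 tcp [ 468.4 -170.4   65.3]
```

```bash
python3 -m creep '{"grip":[1,1,1,1,1],"offset":[[0,17,0],[0,17,0],[0,13,0],[0,9,0],[0,5,0]],"twist":[0,0,0,0,0]}'| grep -E "pos|force"
python3 -m creep '{"grip":[1,1,1],"offset":[[0,-4,0],[0,-8,0],[0,-8,0]],"twist":[0,0,0]}'| grep -E "pos|force"
python3 - <<'E'
from h import *
panel(34)
E
```

```text
position: [468.3, -165.9, 65.4]
force: [0.6, -0.3, -1.2]
finger_force: 103.5
position: [468.7, -173.5, 65.3]
force: [-0.6, 0.4, -3.0]
finger_force: 103.3
panel c 617.0 -107.1 size 109.7 98.7 ang 85.4 mean [ 616.7 -107. ] y -164.81262 -49.78955
slope x,y deg [-0.3 -4.6] z mean 37.2
t 25.1 tcp [ 468.7 -173.2   65.3]
```

The left edge has dropped onto the ledge (slope −4.6°), and the blade's edge is about 25 mm right of the centre. Next I straighten the blade and start turning the panel against the step.

```bash
python3 -m creep '{"grip":[1,1,1,1,1],"offset":[[0,3,0],[0,6,-1],[0,9,-2],[0,12,-3],[0,14,-4]],"twist":[0.015,0.03,0.045,0.062,0.062]}'| grep -E "pos|rot|force"
python3 - <<'E'
from h import *
panel(34)
E
```

```text
position: [467.9, -158.4, 69.4]
tool_rot: [-0.001, 1.0, 0.0, -0.0]
force: [3.6, -0.5, -1.4]
finger_force: 104.0
panel c 619.7 -104.9 size 96.2 110.3 ang 0.0 mean [ 619.4 -104.9] y -159.99625 -49.78955
slope x,y deg [-0.5 -7.7] z mean 40.3
t 25.775 tcp [ 468.1 -158.    69.5]
```

```bash
python3 -m creep '{"grip":[1,1,1,1,1],"offset":[[0,0,-6.5],[0,1,-13],[0,3,-20],[0,5.5,-26],[0,8.5,-32]],"twist":[0,0,0,0,0]}'| grep -E "pos|rot|force"
python3 - <<'E'
from h import *
panel(50)
E
```

```text
position: [468.0, -150.2, 101.9]
tool_rot: [-0.001, 1.0, 0.0, 0.0]
force: [-0.7, -0.4, -0.9]
finger_force: 103.5
panel c 572.9 -100.2 size 97.6 53.9 ang 72.9 mean [575.6 -98. ] y -150.22968 -48.29336
slope x,y deg [  2.5 -35.6] z mean 63.3
t 26.45 tcp [ 468.5 -149.7  102.5]
```

```bash
python3 -m creep '{"grip":[1,1,1,1,1],"offset":[[0,4,-5],[0,8,-10],[0,13,-15],[0,18,-19],[0,23.5,-22.5]],"twist":[0,0,0,0,0]}'| grep -E "pos|rot|force"
python3 - <<'E'
from h import *
panel(60)
from plant import bot; import cv2
c=bot.capture("scene")
cv2.imwrite("pics/s6.png",cv2.resize(c["img"][200:330,190:350,::-1],None,fx=4,fy=4,interpolation=cv2.INTER_CUBIC))
E
```

```text
position: [467.9, -126.4, 124.1]
tool_rot: [-0.001, 1.0, 0.0, 0.0]
force: [0.0, 0.0, -2.4]
finger_force: 104.2
panel c 566.7 -88.2 size 71.2 121.3 ang 68.4 mean [567.6 -88.7] y -129.47565 -47.312153
slope x,y deg [ -9.6 -58.3] z mean 91.9
t 27.125 tcp [ 468.3 -125.4  124.4]
```

View pics/s6.png

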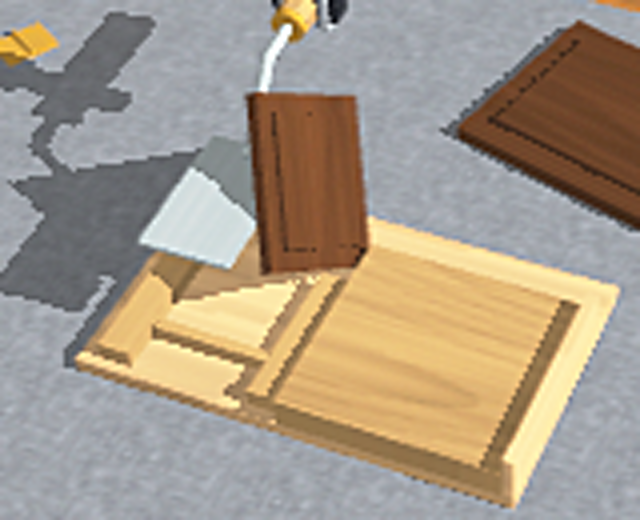

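The panel is standing, but the picture (corners (248,93),(355,97),(368,260),(262,272)) suggests it has shifted or skewed. I'll get its 3D pose from depth before going on.

```bash
cat >> h.py <<'E'
def cloud(u0=240,u1=292,v0=215,v1=272):
    from plant import bot; import cv2
    c=bot.capture("scene"); im=c["img"].astype(int); D=c["depth"]; B=[]
    m=(im[:,:,0]-im[:,:,2]>30)&(im[:,:,0]<140)&(im[:,:,1]<75)&(D>0)
    for v,u in np.argwhere(m):
        if u0<=u<u1 and v0<=v<v1:
            d=D[v,u];B.append(c["R"].T@(np.array([(u-c["cx"])/c["fx"]*d,(v-c["cy"])/c["fy"]*d,d])-c["t"]))
    B=np.array(B); B=B[(B[:,0]>500)&(B[:,0]<720)&(B[:,1]<110)]
    ctr=np.median(B,0)
    for k in range(4):
        U,S,V=np.linalg.svd(B-ctr,full_matrices=False); n=V[2]; r=(B-ctr)@n; B=B[np.abs(r)<max(3,2*r.std())]; ctr=B.mean(0)
    n*=np.sign(n[2]+1e-9); a=V[:2]; q=((B-ctr)@a.T).astype(np.float32)
    bx=cv2.boxPoints(cv2.minAreaRect(q)); print(len(B),"normal",n.round(2),"ctr",ctr.round(1)); print((ctr+bx@a).round(0).tolist())
E
python3 -c "
from h import *
cloud()"
```

```text
224 normal [0.03 0.88 0.47] ctr [586.9 -87.6  91. ]
[[560.0, -45.0, 14.0], [640.0, -78.0, 71.0], [572.0, -116.0, 145.0], [492.0, -84.0, 89.0]]
```

```bash
python3 -c "
from h import *
cloud();cloud()"
python3 -m creep '{"grip":[1,1,1,1],"offset":[[-3,0,0],[-7,0,0],[-11,0,0],[-15,0,0]],"twist":[0,0,0,0]}'| grep -E "pos|rot|force"
python3 -c "
from h import *
cloud()"
```

```text
206 normal [0.   0.88 0.48] ctr [587.9 -86.6  88.6]
[[562.0, -46.0, 14.0], [640.0, -78.0, 72.0], [570.0, -117.0, 145.0], [491.0, -85.0, 87.0]]
200 normal [0.03 0.88 0.47] ctr [588.6 -87.8  88.8]
[[562.0, -47.0, 15.0], [639.0, -80.0, 71.0], [569.0, -117.0, 145.0], [492.0, -84.0, 88.0]]
position: [483.3, -126.8, 123.8]
tool_rot: [-0.001, 1.0, -0.0, 0.0]
force: [-0.7, 0.7, -2.9]
finger_force: 104.2
205 normal [0.02 0.88 0.47] ctr [598.9 -87.   87.4]
[[561.0, -47.0, 14.0], [650.0, -72.0, 58.0], [598.0, -116.0, 142.0], [508.0, -91.0, 98.0]]
```

The panel had rolled onto its near corner (560,-47). Dragging the blade +x rotates it back, so I continue.

```bash
python3 -m creep '{"grip":[1,1,1,1,1],"offset":[[-4,0,0],[-9,0,0],[-14,0,0],[-19,0,0],[-24,0,0]],"twist":[0,0,0,0,0]}'| grep -E "pos|force"
python3 -c "
from h import *
cloud()"
python3 -m creep '{"grip":[1,1,1,1],"offset":[[-4,0,0],[-8,0,0],[-12,0,0],[-12,0,0]],"twist":[0,0,0,0]}'| grep -E "pos|force"
python3 -c "
from h import *
cloud()"
```

```text
position: [507.2, -126.7, 123.8]
force: [0.5, -0.0, -2.6]
finger_force: 104.2
190 normal [0.01 0.89 0.47] ctr [606.6 -90.1  94.3]
[[558.0, -51.0, 21.0], [658.0, -61.0, 38.0], [637.0, -111.0, 133.0], [538.0, -101.0, 117.0]]
position: [519.3, -126.8, 123.8]
force: [-0.2, -0.3, -2.7]
finger_force: 104.2
171 normal [-0.    0.88  0.47] ctr [613.  -91.9  97. ]
[[557.0, -54.0, 25.0], [660.0, -55.0, 27.0], [658.0, -106.0, 124.0], [555.0, -105.0, 122.0]]
```

Restored: the panel stands aligned against the step, x 557–660, tilt 62°. I'll bring the blade back under its centre and continue the turn.

```bash
python3 -m creep '{"grip":[1,1,1],"offset":[[16,0,0],[16,0,0],[16,0,0]],"twist":[0,0,0]}'| grep -E "pos|force"
python3 -c "
from h import *
cloud()"
python3 -m creep '{"grip":[1,1,1,1],"offset":[[0,4,-2.5],[0,9,-5],[0,13,-6],[0,17,-7]],"twist":[0,0,0,0]}'| grep -E "pos|force"
python3 -c "
from h import *
cloud()"
```

```text
position: [502.3, -126.8, 123.8]
force: [1.2, -0.3, -1.7]
finger_force: 104.2
172 normal [0.01 0.88 0.48] ctr [614.4 -91.8  96. ]
[[559.0, -53.0, 27.0], [659.0, -55.0, 27.0], [659.0, -107.0, 123.0], [558.0, -106.0, 124.0]]
position: [503.1, -109.3, 131.0]
force: [-0.3, 0.1, -2.3]
finger_force: 104.2
283 normal [0.03 0.97 0.24] ctr [607.7 -71.  102.6]
[[558.0, -50.0, 25.0], [658.0, -53.0, 24.0], [658.0, -80.0, 132.0], [558.0, -77.0, 133.0]]
```

```bash
python3 -m creep '{"grip":[1,1,1,1,1],"offset":[[0,5,-2],[0,10,-3],[0,15,-4],[0,19,-4],[0,22,-4]],"twist":[0,0,0,0,0]}'| grep -E "pos|force"
python3 -c "
from h import *
cloud()"
python3 -m creep '{"grip":[1,1,1,1,1],"offset":[[0,2,0],[0,4,0],[0,6,0],[0,8,0],[0,10,0]],"twist":[0,0,0,0,0]}'| grep -E "pos|force"
python3 -c "
from h import *
cloud()"
```

```text
position: [502.8, -87.4, 134.8]
force: [-0.2, 0.1, -1.8]
finger_force: 104.2
59 normal [ 0.03 -0.88  0.48] ctr [620.1 -18.2  99. ]
[[563.0, -57.0, 31.0], [651.0, -58.0, 25.0], [658.0, -5.0, 122.0], [570.0, -4.0, 128.0]]
position: [502.8, -77.7, 134.8]
force: [0.1, 0.9, -2.4]
finger_force: 104.2
188 normal [ 0. -0.  1.] ctr [581.3 -33.5  39.6]
[[551.0, -22.0, 40.0], [595.0, -7.0, 40.0], [610.0, -51.0, 40.0], [566.0, -66.0, 40.0]]
```

It fell flat (normal vertical, top at z≈40). I'll clear the blade and measure.

```bash
python3 -m creep '{"grip":[1,1,1,1,1],"offset":[[0,-20,0],[0,-60,0],[20,-100,0],[60,-120,0],[60,-120,0]],"twist":[0,0,0,0,0]}'| grep -E "pos|force"
python3 - <<'E'
from h import *
panel(41)
from plant import bot; import cv2
c=bot.capture("top"); np.savez("/tmp/t7.npz",**c)
cv2.imwrite("pics/t7.png",cv2.resize(c["img"][140:270,280:430,::-1],None,fx=4,fy=4,interpolation=cv2.INTER_CUBIC))
E
```

```text
position: [438.4, -200.6, 134.0]
force: [0.6, 0.5, -2.6]
finger_force: 104.2
panel c 603.9 1.3 size 97.7 108.0 ang 0.0 mean [603.9   2.5] y -52.673107 55.283318
slope x,y deg [ 1.  -0.2] z mean 41.5
t 32.1 tcp [ 441.1 -199.1  134.5]
```

View pics/t7.png

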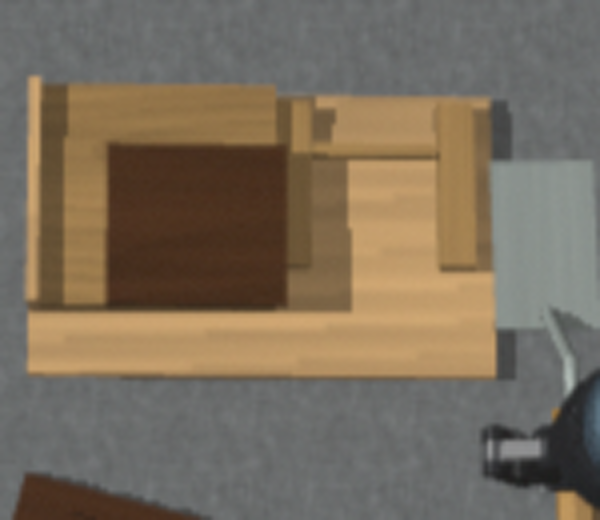

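Panel: plain face up, flat, aligned, x 554–653, y −53..55, overhanging the step by about 5 mm and the bed front by about 2 mm. I'll nudge it fully onto the bed with the blade's side edge.

```bash
python3 -m creep '{"grip":[1,1,1,1,1],"offset":[[-10,40,0],[-20,80,0],[-22,98,10],[-22,98,40],[-22,98,63]],"twist":[0,0,0,0,0]}'| grep -E "pos|rot|force"
python3 -m creep '{"grip":[1,1],"offset":[[0,0,0],[0,0,0]],"twist":[0,0]}'
python3 -c "
from h import *
off(463,-91,71.3,-.003)"
```

```text
position: [465.0, -99.0, 70.6]
tool_rot: [-0.002, 1.0, -0.0, -0.0]
force: [-0.6, 0.5, -3.4]
finger_force: 104.2
t: 33.02
position: [465.6, -100.1, 72.3]
tool_rot: [-0.001, 1.0, -0.0, 0.0]
force: [-0.3, -0.8, -1.8]
opening: 0.236
finger_force: 104.2
off [2.6, 9.1, 0.9] twist 0.004
```

```bash
python3 -m creep '{"grip":[1,1,1,1,1],"offset":[[0,5,1],[0,10,1],[0,14,1],[-2,17,1],[-4,20,1]],"twist":[0,0,0,0,0]}'| grep -E "pos|rot|force"
python3 -m creep '{"grip":[1,1,1,1,1],"offset":[[-2,3,0],[-4,6,0],[-5,9,0],[-5,9,0],[-5,-10,0]],"twist":[0,0,0,0,0]}'| grep -E "pos|rot|force"
python3 -c "
from h import *
panel(41)"
```

```text
position: [468.8, -79.9, 70.9]
tool_rot: [-0.001, 1.0, -0.0, -0.0]
force: [-1.0, 0.5, -2.6]
finger_force: 104.3
position: [474.2, -87.9, 70.7]
tool_rot: [-0.003, 1.0, 0.001, 0.0]
force: [0.1, -0.1, -1.8]
finger_force: 104.2
panel c 611.4 16.4 size 97.8 107.0 ang 0.1 mean [611.7  17.2] y -37.125732 70.01214
slope x,y deg [0.2 0.2] z mean 41.9
t 34.325 tcp [474.  -92.5  71. ]
```

The panel is now fully on the bed (x 562–661, y −37..70, flat). Next I return the spatula.

```bash
python3 -m creep '{"grip":[1,1,1,1,1],"offset":[[0,-3,-30],[0,-3,-65],[0,20,-65],[0,70,-65],[-5,120,-65]],"twist":[0,0,0,0,0]}'| grep -E "pos|rot|force"
python3 -m creep '{"grip":[1,1,1,1,1],"offset":[[-5,45,0],[-10,90,0],[-15,130,0],[-20,165,0],[-20,165,0]],"twist":[-0.03,-0.07,-0.11,-0.14,-0.14]}'| grep -E "pos|rot|force"
python3 -c "
from h import *
off(500,195,60,.138)"
```

```text
position: [478.3, 31.2, 136.0]
tool_rot: [0.0, 1.0, 0.0, 0.0]
force: [1.1, 0.5, -1.9]
finger_force: 104.2
position: [498.0, 200.4, 136.0]
tool_rot: [-0.074, 0.997, 0.001, 0.0]
force: [-0.5, 0.0, -2.4]
finger_force: 104.2
off [-1.1, -5.8, 76.0] twist 0.01
```

```bash
python3 -m creep '{"grip":[1,1,1,1,1],"offset":[[-1,-5,30],[-1,-5,60],[-1,-5,80],[-1,-5,90],[-1,-5,94]],"twist":[0,0,0,0,0]}'| grep -E "pos|rot|force"
python3 -m creep '{"grip":[1,1,1,1,1],"offset":[[0,0,0],[0,0,1],[0,0,2],[0,0,3],[0,0,4]],"twist":[0,0,0,0,0]}'| grep -E "pos|rot|force"
```

```text
position: [500.1, 189.7, 41.5]
tool_rot: [-0.07, 0.998, -0.0, -0.0]
force: [-0.7, -0.9, -2.8]
finger_force: 104.2
position: [500.2, 190.5, 37.9]
tool_rot: [-0.071, 0.998, 0.0, 0.0]
force: [-1.6, -0.1, -1.7]
finger_force: 104.4
```

```bash
python3 -m creep '{"grip":[1,1,1,1],"offset":[[0,0,0.7],[0,0,1.4],[0,0,2],[0,0,2]],"twist":[0,0,0,0]}'| grep -E "pos|rot|force"
```

```text
position: [499.8, 190.5, 36.2]
tool_rot: [-0.071, 0.998, 0.0, -0.0]
force: [-4.3, -0.0, 4.9]
finger_force: 105.2
```

```bash
python3 -m creep '{"grip":[1,1],"offset":[[0,0,0],[0,0,0]],"twist":[0,0]}' 20 | grep force
python3 -m creep '{"grip":[0.2,-0.5,-1,-1,-1],"offset":[[0,0,0],[0,0,0],[0,0,0],[0,0,0],[0,0,0]],"twist":[0,0,0,0,0]}'| grep -E "pos|open|force"
python3 -m creep '{"grip":[-1,-1,-1,-1,-1],"offset":[[0,0,-20],[0,0,-50],[0,0,-90],[0,0,-120],[20,60,-140]],"twist":[0,0,0,0,0]}'| grep -E "pos|open|force"
python3 -m creep '{"grip":[-1,-1,-1,-1,-1],"offset":[[40,40,0],[60,80,0],[60,120,0],[60,150,0],[60,150,0]],"twist":[0,0,0,0,0]}'| grep -E "pos|open|force"
python3 - <<'E'
from h import *
panel(41)
from plant import bot; import cv2
c=bot.capture("top")
cv2.imwrite("pics/t8.png",c["img"][:,:,::-1])
D=c["depth"]
o=dict(np.load("/tmp/top0.npz")); df=np.abs(c["img"].astype(int)-o["img"]).sum(2)>90
n,l,st,_=cv2.connectedComponentsWithStats(df.astype(np.uint8)); print([s.tolist() for s in st[1:] if s[4]>25])
im=c["img"][150:240,215:270].astype(int); m=(np.ptp(im,axis=2)<14)&(im.mean(2)>130)
pts=np.argwhere(m)[:,::-1]; h=np.array([unproj(c,u+215,v+150,3)[:2] for u,v in pts],np.float32); print("blade",cv2.minAreaRect(h))
E
```

```text
force: [-4.2, -1.3, 5.3]
finger_force: 105.2
position: [500.2, 190.4, 35.8]
force: [0.8, -0.1, -0.1]
opening: 1.0
finger_force: 0.0
position: [477.6, 238.9, 176.9]
force: [1.6, 0.7, -0.0]
opening: 1.002
finger_force: 0.0
position: [391.4, 386.9, 174.7]
force: [-0.7, -0.9, 0.3]
opening: 1.002
finger_force: 0.0
panel c 611.4 16.5 size 97.9 106.8 ang 0.2 mean [611.7  17.3] y -37.068253 70.01214
slope x,y deg [0.3 0. ] z mean 41.9
t 39.5 tcp [392.4 384.5 174.5]
[[352, 164, 47, 42, 1819], [253, 167, 4, 24, 37], [408, 169, 5, 37, 109], [300, 173, 49, 41, 1970], [243, 202, 13, 73, 167], [38, 225, 224, 255, 21159], [241, 224, 8, 52, 95], [251, 224, 4, 21, 28], [271, 229, 9, 49, 106], [33, 257, 10, 11, 46], [35, 264, 11, 10, 73], [344, 264, 236, 74, 5789], [258, 284, 20, 9, 163], [205, 312, 267, 56, 6831], [0, 319, 53, 44, 1238], [543, 335, 31, 13, 70], [507, 347, 133, 61, 4101], [632, 368, 8, 7, 31], [0, 380, 130, 100, 6482], [320, 450, 25, 25, 277], [540, 469, 6, 11, 32], [308, 476, 16, 4, 34]]
blade ((617.7327880859375, 209.6025848388672), (140.16336059570312, 59.38826370239258), 8.520776748657227)
```

All 10 views are used, so I check by numbers that the spatula lies flat.

```bash
python3 - <<'E'
from h import *
from plant import bot
def H(c,x,y,z):
    p=c["R"]@np.array([x,y,z])+c["t"]; u,v=int(round(c["cx"]+c["fx"]*p[0]/p[2])),int(round(c["cy"]+c["fy"]*p[1]/p[2]))
    d=np.median(c["depth"][v-1:v+2,u-1:u+2]); return (c["R"].T@(np.array([(u-c["cx"])/c["fx"]*d,(v-c["cy"])/c["fy"]*d,d])-c["t"])).round(1)
c=bot.capture("top"); o=dict(np.load("/tmp/top0.npz"))
t=np.array([500.,191.5]); e=np.array([np.cos(.14),np.sin(.14)])
for s,z in [(-60,66),(-10,66),(25,66),(100,3),(120,3),(160,3),(180,3)]:
    p=t+s*e; q=p+[0,4]; print(s,"now",H(c,*p,z),"before",H(o,*q,z))
E
```

```text
-60 now [440.3 183.1  66.6] before [440.2 187.7  67.5]
-10 now [489.7 191.   67.3] before [489.7 193.3  67.6]
25 now [525.6 194.1  66.7] before [525.7 198.9  66.3]
100 now [596.9 204.8  10.6] before [598.  207.9   5.6]
120 now [619.2 208.7   3.3] before [619.3 211.2   2.9]
160 now [658.  214.5   3.5] before [658.  217.    3.7]
180 now [679.1 217.5   3.1] before [678.8 219.9   4.2]
```

The spatula stands as it did at the start, with its blade flat, and the panel lies flat.

```bash
python3 -c "
from plant import bot
print(bot.job_done())"
```

```text
the job is handed in; nothing more can be done
None
```

The job is handed in at about 39.6 s: the panel lies flat on the raised bed with its stepped face down (it tipped past upright and dropped the last part onto the bed), and the spatula is back on the bench with its blade flat. The gripper wasn't seen to touch the panel, and no bystander was approached, though I didn't check each one's final position.

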